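Sound a blind bore with the depth rod and set the cut-off stop to it

TASK

Take the depth rod from its rest and slide it into the bore of the clamped handle until it bottoms; leave it lying there, on the bottom. Read from the exposed length how deep the bore is, and set the length stop of the cut-off jig to that depth, so that a dowel cut there would just fill the bore. Leave the glue bottle, the bead box and the pliers where they are.

Things in the scene. Friction and masses are not known exactly. Their poses are not given: they have to be found in the camera images.
- handle: the clamped one of four alike turned wooden handles: 41 mm thick, 125 mm long, brass ferrule at the front end. Fixed. Blind bore along the axis from the front face: 15 mm wide, first 4 mm countersunk to 21 mm, flat bottom, depth from the front face unknown, 50 to 90 mm, different every time (the rules call the bottom's middle bore_end; it is not told). Origin on the axis, 60 mm behind the front face; +y points out of the mouth (front face at y = +60 mm), z up
- cradle: fixed wooden V-cradle in which the four handles lie side by side, 54 mm apart, axes level 55 mm above the bench, mouths on the same side. Origin on the bench under its middle; its y axis is parallel to the handles'. A steel hold-down clamp stands at its +x end and holds the handle in the last groove, farthest to +x; clamp up to 108 mm high, at least 30 mm behind the front faces
- depth_rod: loose round steel rod, 12 mm thick, 200 mm long, about 0.2 kg; its last 20 mm are a dark knob 18 mm thick, too thick for the bores; dark ring marks every 10 mm from the tip. Origin on its axis at mid-length, +x along it to the tip; may be rolled about that axis. Starts lying level, axis 45 mm above the bench, on a fixed wooden rest, tip roughly towards the cradle's mouths
- rod_tip (a point): centre of the rod's plain end face (the end that goes into the bore)
- tool_rest: the rod's fixed wooden rest: base 160 x 60 x 12 mm with two notched posts (12 mm thick along the rod, 44 mm wide, 49 mm high) 60 mm either side of its middle. Origin on the bench under its middle, x along the rod
- stop (a joint): the length stop of the cut-off jig: m from the saw kerf (the slit across the jig) to the stop's face towards the kerf, i.e. the length that would be cut. Slides 0 to 0.15 against about 3 N of friction, stays where it is left; starts beyond 0.105. A steel rule with a tick every 10 mm from the kerf is let into the jig
- stop_grip (a point): middle of the stop, an aluminium block 30 mm long along the slide and 44 mm across it, 18 to 68 mm above the bench, with a black thumb knob on its -y side. The point lies 50 mm above the bench and 15 mm from the face towards the kerf. Its x axis points along the slide away from the kerf (joint growing), z up. Fence 48 mm high, from 25 mm to its +y side; clear before and behind along x
- glue_bottle: bystander: white bottle with orange cap, 56 mm wide, 150 mm high, origin under its centre
- bead_box: bystander: open wooden box 120 x 160 x 45 mm of wooden beads, origin under its centre
- pliers: bystander: pliers with blue handles lying flat, 165 mm long, 14 mm thick, origin at the rivet
Not all that is in view belongs to the job. Of the things shaped like the depth_rod, the steel one is meant.

How it is judged:
On the way:
1. the rod has bottomed in the bore of the clamped handle (x of rod_tip in the frame of handle between -0.007 and 0.007 m and z of rod_tip in the frame of handle between -0.007 and 0.007 m and distance between rod_tip and bore_end below 0.004 m), for 0.2 s.
At the end, for the whole second after the job is handed in: The rod lies released and at rest in the bore of the clamped handle with its tip on the bottom (centre within 4 mm of the bottom's middle), and the length stop stands, still, at the length of rod that is in the bore, which is the bore's depth, within 2.5 mm (all of step 1 and ((y of rod_tip in the frame of handle between 0.012 and 0.014 m and value of joint stop between 0.0435 and 0.0505 m) or (y of rod_tip in the frame of handle between 0.01 and 0.012 m and value of joint stop between 0.0455 and 0.0525 m) or (y of rod_tip in the frame of handle between 0.008 and 0.01 m and value of joint stop between 0.0475 and 0.0545 m) or (y of rod_tip in the frame of handle between 0.006 and 0.008 m and value of joint stop between 0.0495 and 0.0565 m) or (y of rod_tip in the frame of handle between 0.004 and 0.006 m and value of joint stop between 0.0515 and 0.0585 m) or (y of rod_tip in the frame of handle between 0.002 and 0.004 m and value of joint stop between 0.0535 and 0.0605 m) or (y of rod_tip in the frame of handle between 0 and 0.002 m and value of joint stop between 0.0555 and 0.0625 m) or (y of rod_tip in the frame of handle between -0.002 and 0 m and value of joint stop between 0.0575 and 0.0645 m) or (y of rod_tip in the frame of handle between -0.004 and -0.002 m and value of joint stop between 0.0595 and 0.0665 m) or (y of rod_tip in the frame of handle between -0.006 and -0.004 m and value of joint stop between 0.0615 and 0.0685 m) or (y of rod_tip in the frame of handle between -0.008 and -0.006 m and value of joint stop between 0.0635 and 0.0705 m) or (y of rod_tip in the frame of handle between -0.01 and -0.008 m and value of joint stop between 0.0655 and 0.0725 m) or (y of rod_tip in the frame of handle between -0.012 and -0.01 m and value of joint stop between 0.0675 and 0.0745 m) or (y of rod_tip in the frame of handle between -0.014 and -0.012 m and value of joint stop between 0.0695 and 0.0765 m) or (y of rod_tip in the frame of handle between -0.016 and -0.014 m and value of joint stop between 0.0715 and 0.0785 m) or (y of rod_tip in the frame of handle between -0.018 and -0.016 m and value of joint stop between 0.0735 and 0.0805 m) or (y of rod_tip in the frame of handle between -0.02 and -0.018 m and value of joint stop between 0.0755 and 0.0825 m) or (y of rod_tip in the frame of handle between -0.022 and -0.02 m and value of joint stop between 0.0775 and 0.0845 m) or (y of rod_tip in the frame of handle between -0.024 and -0.022 m and value of joint stop between 0.0795 and 0.0865 m) or (y of rod_tip in the frame of handle between -0.026 and -0.024 m and value of joint stop between 0.0815 and 0.0885 m) or (y of rod_tip in the frame of handle between -0.028 and -0.026 m and value of joint stop between 0.0835 and 0.0905 m) or (y of rod_tip in the frame of handle between -0.03 and -0.028 m and value of joint stop between 0.0855 and 0.0925 m) or (y of rod_tip in the frame of handle between -0.032 and -0.03 m and value of joint stop between 0.0875 and 0.0945 m) or (y of rod_tip in the frame of handle between -0.034 and -0.032 m and value of joint stop between 0.0895 and 0.0965 m)) and linear speed of depth_rod below 0.02 m/s and velocity of joint stop between -0.01 and 0.01 m/s); the robot touches nothing.
It fails at once if glue bottle moved by more than 25 mm (distance of glue_bottle from where it was at the start of the episode above 0.025 m).
It fails at once if bead box moved by more than 25 mm (distance of bead_box from where it was at the start of the episode above 0.025 m).
It fails at once if pliers moved by more than 25 mm (distance of pliers from where it was at the start of the episode above 0.025 m).
It also fails if it takes over 48 s, if anything falls off the work surface, if the arm or the gripper's body presses on something with over 40 N, if the wrist force passes 120 N, or if a joint passes its speed limit or range.

ROBOT

A 6-joint arm with a two-finger parallel gripper is mounted at the origin on the work surface. World frame = base frame: x ahead of the robot, y to its left, z up, the work surface at z = 0. Lengths are in m, angles in rad, forces in N, time in s.
With the tool pointing down it reaches from about 0.35 to 0.875 m from the base axis. Payload 15.5 kg.
Tool frame: the origin (TCP) lies at the very end of the fingers, on their centre line; the grasp point (between the pads) lies 19 mm behind it; z points along the fingers, y is the direction in which the jaws open and shut (so a half turn about z gives the same grasp; the last joint's range is limited). The gripper opens to 85 mm and grips with 20 to 120 N. Pads are 22 mm wide; open, the fingers measure 114 mm over their backs; the gripper's body (76 mm by 85 mm) begins 54 mm behind the grasp point. The pads swing forward as they close: fully open they stand 13 mm farther back than shut.
Start: joints at [1.103, 0.494, 1.345, -0, 1.302, -0.096], TCP at [0.227, 0.582, 0.231] pointing down, gripper open.
Joint ranges: [-2.91, 2.91], [-0.82, 2.16], [0.22, 2.67], [-1.22, 4.37], [0.12, 2.79], [-3.08, 3.08]. Speed limits (rad/s): [1.89, 1.89, 2.57, 3.01, 3.01, 3.01].

INTERFACE

Orientations are given as a unit quaternion [x, y, z, w].
In Python, from rig import read_state, get_image, close_job, search_frame, masks_of, spot_point gives the robot as it stands.
- The arm moves only by the tool send_rows, never from a script. Its argument "moves" is a list of rows, each a list of 5 numbers: the shift along the world's x, y, z in mm, then the turn about the world's z in degrees, then the closure, from -1 (fully open) to 1 (shut), so that 0 is half open. In form: [[dx, dy, dz, turn, jaw], ...]. A call has 1 to 10 rows; each row is the pose to reach, as a shift and turn from the pose commanded when the call began; what a row does not reach only later rows make up. A row lasts 1/8 s, in which the tool goes at most 62.5 mm and 10.7 degrees, less where a joint would pass 70% of its speed; a pose out of reach is approached as far as the arm can. A call with a gripper value outside its range is refused whole. The fingers move at their own pace and stop on an object; "squeeze" is the grip in N (left out, the last holds). Time passes only in rows, so rows that repeat a pose let the fingers close. It gives the time, the measured TCP pose, the force and the opening at its end, in the units of the state.
- read_state(): the state, without advancing time (a new reading comes with each control period).
- get_image(name): name is "scene" or "top" or "wrist"; returns a dict with "color" (400x640x3 uint8, red, green, blue), "fx", "fy", "cx", "cy" (pixels), "R" (3x3) and "t" (3): a world point X has camera coordinates R X + t; the wrist camera has in their place "mount" (4x4, takes a point from camera to tool coordinates, whose origin is the TCP and whose axes are the flange's). Camera axes: x right, y down, z forward; pixel columns grow to the right and rows downward; lengths in m; the calibration is good to about 2 mm. A picture is of the moment at which its call begins: read the wrist's pose just before it. There is no depth.
- close_job(): hands the job in, once; it reports no verdict.
Trained networks look in a picture, given as the dict that the camera call returned (one of the last four; its "shot" number tells which), for a name from the list of things; names that differ only in an ending like _2 or _b are one class to them, and where a whole thing is asked for, a point or a joint stands for the part that bears it (a point fixed in the world has none). Each returns a list of dicts, best first, with "confidence" (0 to 1); they miss things now and then, are a little off and sometimes report something else, mostly with a low value. They report only what shows in the picture. A call takes as long as a camera call. They do not tell look-alikes from the thing itself.
- search_frame(label, picture): "extent" ([centre column, centre row, width, height] in pixels, round what is visible of it).
- masks_of(label, picture): "mask" (400x640 bool, what is visible of it) and "extent" ([centre column, centre row, width, height] in pixels, round what is visible of it).
- spot_point(label, picture): "point" ([column, row] in pixels: a listed point, or the origin of a listed thing).
The state is a dict: "t": time; "joint_positions": joint angles; "qvel": joint speeds; "joint_torque": joint torques, N m; "tool_pos": TCP position; "tool_rot": TCP orientation; "wrist_force": force on the tool from outside, world axes, zero at the start; "moment": the same for the moment, N m; "gripper_width": finger opening in m.
Only numpy, scipy, OpenCV 4.12 (cv2) and the standard library are available. Lean on these libraries where they do the work, as an engineer would, in place of code of your own. Each camera call takes 0.05 s, during which the arm holds its last target.

## Working session

There is one attempt and no reset: what is moved stays moved. The work goes in short steps, Python scripts to look and compute and a tool call to move; the robot and the scene stay as the last step left them, time stands still between calls to the robot, and variables do not carry over. Pictures are saved under pics/ and viewed, and the job is handed in when it is done.

Besides the shell and the picture viewer there is one more tool, called after ">>>" by a JSON object that holds its "op" and its "data", one argument or row to a line. send_rows: Moves the arm, as the interface text tells. Its arguments: {"type":"object","properties":{"moves":{"type":"array","items":{"type":"array","items":{"type":"number"}}},"squeeze":{"type":"number"}},"required":["moves"]}

```bash
ls; mkdir -p pics; cat > h.py <<'E'
import numpy as np, cv2, pickle
from rig import *
def save(n,p): cv2.imwrite(f'pics/{n}.png',p['color'][:,:,::-1])
E
python3 - <<'E'
from h import *
s=read_state();print(s)
for n in ['scene','top']:
    p=get_image(n);save(n+'0',p);pickle.dump(p,open(n+'0.pkl','wb'))
    print(n,p['fx'],p['fy'],p['cx'],p['cy'],np.round(p['R'],4).tolist(),p['t'])
    for l in ['handle','cradle','depth_rod','tool_rest','stop_grip','stop','rod_tip','glue_bottle','bead_box','pliers']:
        try:
            print(l,'box',[(np.round(d['extent']).tolist(),round(d['confidence'],2)) for d in search_frame(l,p)][:5])
            print(l,'pt',[(np.round(d['point'],1).tolist(),round(d['confidence'],2)) for d in spot_point(l,p)][:5])
        except Exception as e: print(l,e)
E
```

```text
pics
{'t': 0.0, 'joint_positions': array([ 1.10352202e+00,  4.94180535e-01,  1.34614162e+00,  1.57612572e-05,
        1.30246010e+00, -9.54955898e-02]), 'qvel': array([ 0.0022271 ,  0.00015832,  0.00056499,  0.00128434, -0.00142757,
       -0.00161893]), 'joint_torque': array([-4.92161562e-04, -8.82170105e+01, -3.83849037e+01, -1.90850437e-04,
        1.03392111e-02,  4.45048090e-05]), 'tool_pos': array([0.22687626, 0.5819902 , 0.23069833]), 'tool_rot': array([ 1.84822670e-01,  9.82771706e-01, -5.69294637e-04, -1.72465501e-04]), 'wrist_force': array([ 0.07700474,  0.07903911, -0.35335038]), 'moment': array([-0.00549283, -0.05163012, -0.02206807]), 'gripper_width': 0.0853742617801227}
scene 457.21442543139 457.21442543139 321.1832768684348 195.198611937618 [[-0.8812, 0.4726, 0.0047], [0.2818, 0.5332, -0.7977], [-0.3795, -0.7016, -0.6031]] [ 0.49279437 -0.07444675  1.70320619]
handle box [([278.0, 176.0, 19.0, 21.0], 0.73), ([354.0, 217.0, 42.0, 31.0], 0.41)]
handle pt [([275.2, 168.8], 0.73), ([293.1, 177.1], 0.28)]
cradle box []
cradle pt [([290.7, 175.8], 0.93)]
depth_rod box [([347
[... 1632 characters left out ...]
[225.0, 212.0, 22.0, 17.0], 0.56)]
stop it knows: bead_box, cradle, depth_rod, glue_bottle, handle, pliers, rod_tip, stop_grip, tool_rest
rod_tip box [([304.0, 230.0, 65.0, 14.0], 0.84), ([186.0, 148.0, 56.0, 28.0], 0.82), ([318.0, 178.0, 18.0, 49.0], 0.54)]
rod_tip pt [([153.5, 156.6], 0.73), ([308.5, 229.6], 0.67), ([336.6, 221.6], 0.66)]
glue_bottle box [([475.0, 244.0, 31.0, 23.0], 0.73), ([307.0, 231.0, 64.0, 14.0], 0.55)]
glue_bottle pt [([465.3, 242.2], 0.76), ([338.0, 224.5], 0.72)]
bead_box box [([266.0, 161.0, 52.0, 37.0], 0.68)]
bead_box pt [([266.5, 162.6], 0.61)]
pliers box [([317.0, 175.0, 15.0, 50.0], 0.61), ([304.0, 233.0, 54.0, 28.0], 0.3)]
pliers pt [([314.3, 165.8], 0.94)]
```

```bash
python3 - <<'E'
import pickle,cv2
for n,(x0,y0,x1,y1) in {'scene':(220,90,440,390),'top':(130,110,510,270)}.items():
    p=pickle.load(open(n+'0.pkl','rb'))['color'][:,:,::-1]
    c=p[y0:y1,x0:x1]; f=min(800/(x1-x0),600/(y1-y0))
    cv2.imwrite(f'pics/{n}0c.png',cv2.resize(c,None,fx=f*.99,fy=f*.99,interpolation=cv2.INTER_CUBIC))
E
```

```text
(no output)
```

View pics/scene0c.png

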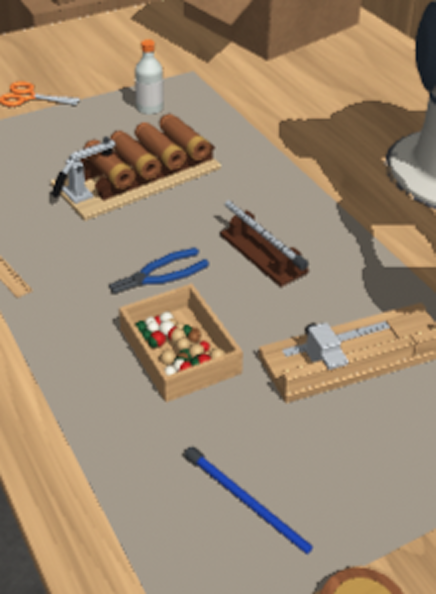

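View pics/top0c.png

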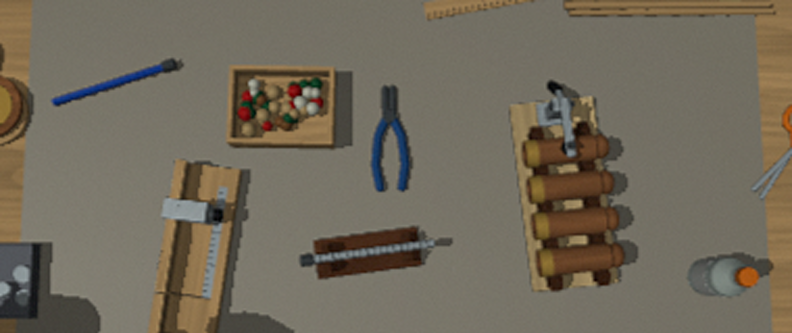

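```bash
cat >> h.py <<'E'
def ray(p,uv,z,R=None,t=None):
    R=p['R'] if R is None else R; t=p['t'] if t is None else t
    d=np.array([(uv[0]-p['cx'])/p['fx'],(uv[1]-p['cy'])/p['fy'],1.])
    o=-R.T@t; d=R.T@d
    return o+d*(z-o[2])/d[2]
def proj(p,X,R=None,t=None):
    R=p['R'] if R is None else R; t=p['t'] if t is None else t
    c=np.atleast_2d(X)@R.T+t
    return np.c_[p['fx']*c[:,0]/c[:,2]+p['cx'],p['fy']*c[:,1]/c[:,2]+p['cy']]
from scipy.spatial.transform import Rotation as Rot
def wrist():
    s=read_state(); p=get_image('wrist')
    T=np.eye(4);T[:3,:3]=Rot.from_quat(s['tool_rot']).as_matrix();T[:3,3]=s['tool_pos']
    C=T@p['mount']; p['R']=C[:3,:3].T; p['t']=-C[:3,:3].T@C[:3,3]; p['state']=s
    return p
E
python3 - <<'E'
from h import *
p=pickle.load(open('top0.pkl','rb'))
f=2.084
for n,(u,v),z in [('front',(527,152),.055),('rear',(605,146),.055),('f1',(540,262),.055),('r1',(618,256),.055),('knob',(303,261),.045),('tip',(449,241),.045),
 ('stopL',(164,208),.068),('stopR',(207,212),.068),('kerf',(205,295),.018),('rule0',(208,297),.018),('rule1',(222,187),.018),('jigtl',(240,165),.02),('bottle',(722,277),.0),('plt',(390,87),.01),('boxR',(335,145),.045)]:
    print(n,np.round(ray(p,(130+u/f,110+v/f),z),4))
print(get_image('wrist')['mount'])
E
```

```text
front [ 0.6091 -0.2007  0.055 ]
rear [ 0.6176 -0.3166  0.055 ]
f1 [ 0.4463 -0.216   0.055 ]
r1 [ 0.4547 -0.3301  0.055 ]
knob [0.4491 0.1321 0.045 ]
tip [ 0.4779 -0.0841  0.045 ]
stopL [0.5265 0.3336 0.068 ]
stopR [0.5204 0.2704 0.068 ]
kerf [0.399 0.283 0.018]
rule0 [0.396  0.2784 0.018 ]
rule1 [0.5629 0.2608 0.018 ]
jigtl [0.5966 0.2334 0.02  ]
bottle [ 0.4236 -0.503   0.    ]
plt [0.7201 0.003  0.01  ]
boxR [0.6227 0.0856 0.045 ]
[[-4.35303376e-04 -9.55493153e-01 -2.95012958e-01  7.51011564e-02]
 [ 9.99999736e-01 -2.44522100e-04 -6.83576988e-04  6.42315753e-04]
 [ 5.81015944e-04 -2.95013177e-01  9.55493008e-01 -1.42860577e-01]
 [ 0.00000000e+00  0.00000000e+00  0.00000000e+00  1.00000000e+00]]
```

>>> {"op": "send_rows", "data": {
  "moves": [
    [24,-56,4,-7,-1],
    [48,-112,8,-14,-1],
    [72,-168,12,-21,-1],
    [96,-224,14,-28,-1],
    [120,-280,16,-35,-1],
    [144,-336,18,-42,-1],
    [168,-392,20,-49,-1],
    [192,-448,20,-55,-1],
    [216,-504,20,-61,-1],
    [236,-558,20,-61,-1]
  ]
}}

```text
t: 3.3
tool_pos: [0.4638, 0.0222, 0.2516]
tool_rot: [0.659, 0.752, 0.0, 0.0]
wrist_force: [0.4, 0.7, -0.0]
gripper_width: 0.0855
```

>>> {"op": "send_rows", "data": {
  "moves": [
    [0,0,0,0,-1],
    [0,0,0,0,-1]
  ]
}}

```text
t: 3.55
tool_pos: [0.4628, 0.0244, 0.2512]
tool_rot: [0.658, 0.753, 0.0, -0.0]
wrist_force: [-0.0, 1.5, -0.1]
gripper_width: 0.0852
```

```bash
python3 - <<'E'
from h import *
p=wrist();save('w1',p);pickle.dump(p,open('w1.pkl','wb'))
print(p['state']['tool_pos'],p['state']['qvel'].round(3),p['fx'],p['cx'],p['cy'])
for l in ['depth_rod','rod_tip','tool_rest']:
    print(l,[(np.round(d['point'],1).tolist(),round(d['confidence'],2)) for d in spot_point(l,p)][:5])
E
```

```text
[0.46283561 0.02438393 0.25123825] [ 0.029 -0.005  0.007  0.001 -0.     0.002] 277.72598995150247 316.0592688752452 201.2416298545336
depth_rod [([313.4, 168.2], 0.93)]
rod_tip [([314.9, 239.6], 0.74)]
tool_rest [([314.9, 159.4], 0.65)]
```

View pics/w1.png

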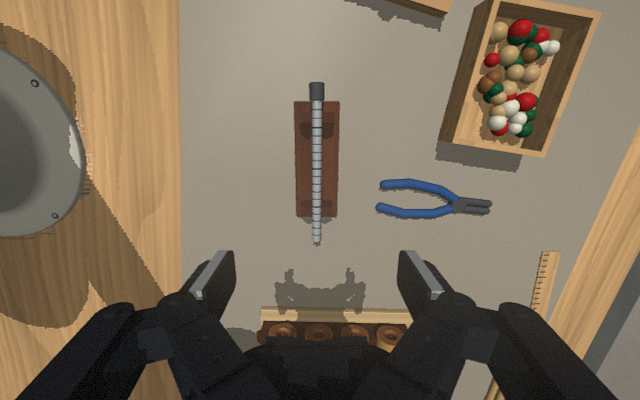

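```bash
python3 - <<'E'
from h import *
p=pickle.load(open('w1.pkl','rb'))
k=ray(p,(316.5,82),.045);t=ray(p,(317,244),.045)
print(k,t,np.linalg.norm(t-k),np.degrees(np.arctan2(*(t-k)[[1,0]])))
print(ray(p,(391,340),.055))
s=p['state'];R=Rot.from_quat(s['tool_rot']).as_matrix();print(R[:,1],np.degrees(np.arctan2(R[1,1],R[0,1])))
c=p['color'][70:260,280:360,::-1];cv2.imwrite('pics/w1c.png',cv2.resize(c,None,fx=3,fy=3,interpolation=cv2.INTER_CUBIC))
E
```

```text
[0.44871791 0.1363464  0.045     ] [ 0.47692479 -0.06850145  0.045     ] 0.20678073452985293 -82.15986198035566
[ 0.60836505 -0.20680943  0.055     ]
[ 9.91106943e-01  1.33067591e-01 -2.07771266e-04] 7.646893011371384
```

View pics/w1c.png

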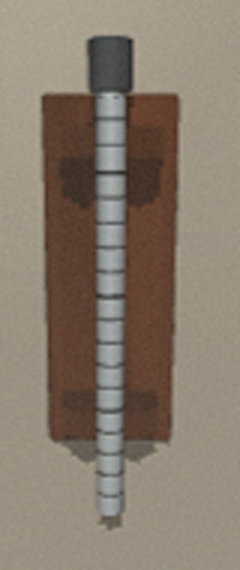

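>>> {"op": "send_rows", "data": {
  "moves": [
    [-2,24,-40,0,-1],
    [-5,48,-90,0,-1],
    [-5,48,-140,0,-0.6],
    [-5,48,-180,0,-0.4],
    [-5,48,-210,0,-0.3],
    [-5,48,-225,0,-0.3],
    [-5,48,-225,0,-0.3]
  ],
  "squeeze": 25
}}

```text
t: 4.62
tool_pos: [0.4574, 0.073, 0.0256]
tool_rot: [0.658, 0.753, -0.001, -0.001]
wrist_force: [0.3, -0.1, 0.1]
gripper_width: 0.0555
```

```bash
python3 - <<'E'
from h import *
p=wrist();save('w2',p);pickle.dump(p,open('w2.pkl','wb'))
print(p['state']['tool_pos'],p['state']['wrist_force'],p['state']['gripper_width'])
E
```

```text
[0.45735307 0.07297803 0.02559104] [ 0.27603915 -0.10029589  0.1479255 ] 0.05554297637977816
```

View pics/w2.png

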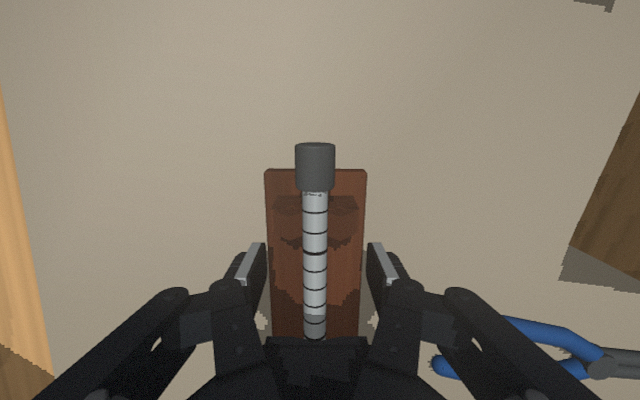

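>>> {"op": "send_rows", "data": {
  "moves": [
    [0,0,0,0,0.2],
    [0,0,0,0,0.6],
    [0,0,0,0,1],
    [0,0,0,0,1],
    [0,0,0,0,1],
    [0,0,0,0,1]
  ],
  "squeeze": 40
}}

```text
t: 5.42
tool_pos: [0.4567, 0.0723, 0.0267]
tool_rot: [0.658, 0.753, -0.001, -0.001]
wrist_force: [-6.7, -0.3, 8.0]
gripper_width: 0.0104
```

>>> {"op": "send_rows", "data": {
  "moves": [
    [0,0,0,0,1],
    [0,0,0,0,1],
    [0,0,0,0,1]
  ],
  "squeeze": 90
}}

```text
t: 5.8
tool_pos: [0.4567, 0.0723, 0.0268]
tool_rot: [0.658, 0.753, -0.001, -0.001]
wrist_force: [-7.1, 0.1, 12.4]
gripper_width: 0.0091
```

>>> {"op": "send_rows", "data": {
  "moves": [
    [0,0,5,0,1],
    [0,0,20,0,1],
    [0,0,45,0,1],
    [0,0,70,0,1],
    [0,0,80,0,1],
    [0,0,80,0,1]
  ]
}}

```text
t: 6.55
tool_pos: [0.4584, 0.0723, 0.1066]
tool_rot: [0.658, 0.753, 0.0, 0.001]
wrist_force: [-0.7, -0.2, -2.4]
gripper_width: 0.0093
```

```bash
python3 - <<'E'
from h import *
p=wrist();save('w3',p);pickle.dump(p,open('w3.pkl','wb'))
print(p['state']['tool_pos'],p['state']['wrist_force'],p['state']['moment'],p['state']['gripper_width'])
p=get_image('scene');save('s3',p);pickle.dump(p,open('s3.pkl','wb'))
c=p['color'][90:330,230:430,::-1];cv2.imwrite('pics/s3c.png',cv2.resize(c,None,fx=2.5,fy=2.5,interpolation=cv2.INTER_CUBIC))
E
```

```text
[0.4584449  0.07231687 0.10663741] [-0.73611559 -0.2015475  -2.42098921] [0.0158567  0.0399749  0.00986321] 0.009250495527279011
```

View pics/w3.png

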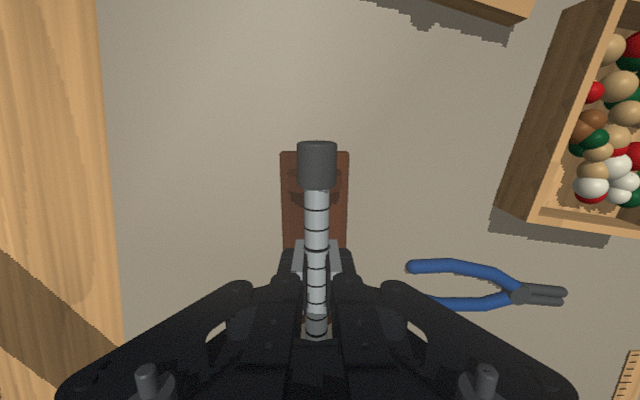

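View pics/s3c.png

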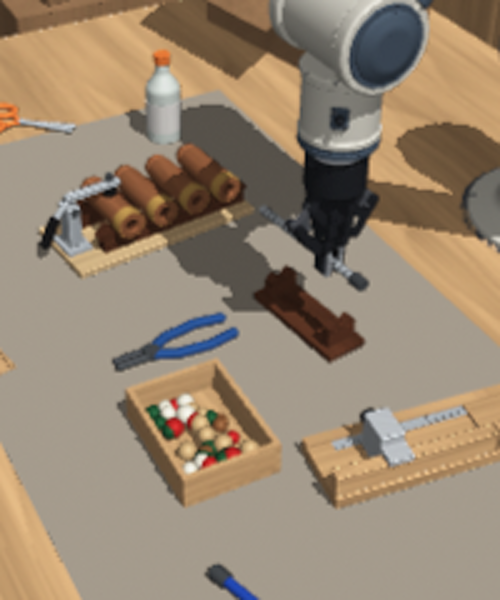

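>>> {"op": "send_rows", "data": {
  "moves": [
    [5,-10,40,0,1],
    [15,-50,80,0,1],
    [30,-100,90,0,1],
    [40,-150,90,0,1],
    [50,-200,90,0,1],
    [60,-250,90,0,1],
    [68,-300,90,0,1],
    [72,-340,90,0,1],
    [72,-340,90,0,1],
    [72,-340,90,0,1]
  ]
}}

```text
t: 7.9
tool_pos: [0.5295, -0.2672, 0.1951]
tool_rot: [0.658, 0.753, -0.0, -0.001]
wrist_force: [0.0, 0.1, -1.4]
gripper_width: 0.0089
```

```bash
python3 - <<'E'
from h import *
p=wrist();save('w4',p);pickle.dump(p,open('w4.pkl','wb'))
print(p['state']['tool_pos'],p['state']['qvel'].round(3),p['state']['tool_rot'])
E
```

```text
[ 0.52950554 -0.26716184  0.19512474] [ 0.019 -0.012  0.005 -0.002  0.001  0.001] [ 6.58193783e-01  7.52847762e-01 -6.31213571e-05 -1.08931580e-03]
```

View pics/w4.png

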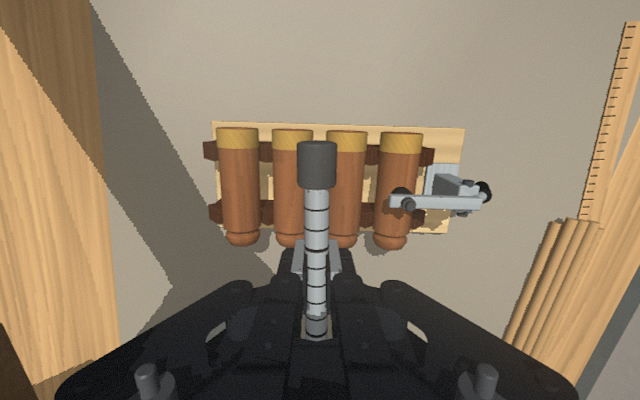

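```bash
python3 - <<'E'
from h import *
p=pickle.load(open('w4.pkl','rb'))
c=p['color'][110:260,200:500,::-1];cv2.imwrite('pics/w4c.png',cv2.resize(c,None,fx=2.6,fy=2.6,interpolation=cv2.INTER_CUBIC))
c=p['color'][120:250,360:450,::-1];cv2.imwrite('pics/w4d.png',cv2.resize(c,None,fx=4.5,fy=4.5,interpolation=cv2.INTER_CUBIC))
E
```

```text
(no output)
```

View pics/w4c.png

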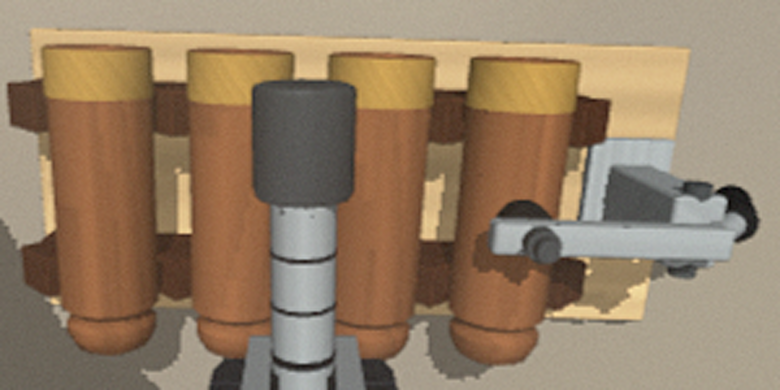

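View pics/w4d.png

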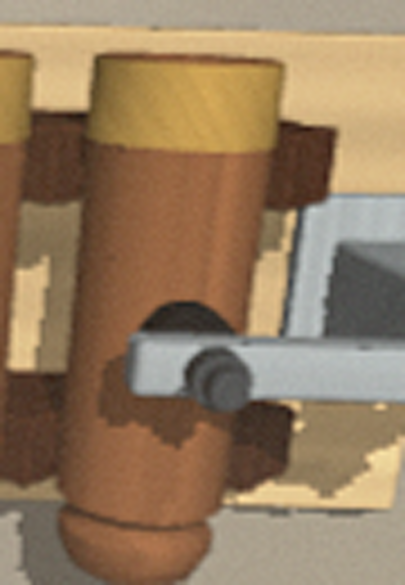

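```bash
python3 - <<'E'
from h import *
from scipy.optimize import least_squares
p=pickle.load(open('w4.pkl','rb'))
o=-p['R'].T@p['t'];print('cam',o)
def rays(uv): 
    return np.array([p['R'].T@np.array([(u-p['cx'])/p['fx'],(v-p['cy'])/p['fy'],1]) for u,v in uv])
def fit(L,Rt,x0,Rr):
    ds=rays(L+Rt)
    def f(q):
        a=np.array([np.sin(q[1]),-np.cos(q[1]),0]); c=np.array([q[0],-.2,.055]); r=[]
        for i,d in enumerate(ds):
            n=np.cross(d,a);n/=np.linalg.norm(n); s=(o-c)@n
            r.append(abs(s)-Rr)
        return np.array(r)*1000
    s=least_squares(f,[x0,.08]);print(s.x[0],np.degrees(s.x[1]),s.fun.round(2))
for Rr in(.0205,.020):
    fit([(381.3,134.4),(373.3,228.9)],[(422.9,135.6),(408.4,231.1)],.61,Rr)
    fit([(216.5,131.2),(226.9,231.2)],[(258.5,131.2),(259.6,229.2)],.45,Rr)
print('front',ray(p,(402,134),.0755),ray(p,(237.5,130),.0755))
# rod
print('knob end',[ray(p,(316.5,142),z) for z in(.2,.214)], 'rodlen')
E
```

```text
cam [ 0.52002858 -0.1922676   0.33810206]
0.6064155633003762 5.989021849411556 [-0.74 -1.85 -0.7  -1.98]
0.44299342546834564 6.221079107549766 [-0.5  -3.15 -0.5  -3.03]
0.606414121712929 5.978907666214639 [-0.24 -1.37 -0.2  -1.47]
0.44300261904047805 6.2210188101635895 [ 0.01 -2.64 -0.   -2.54]
front [ 0.60016043 -0.19758981  0.0755    ] [ 0.44988165 -0.21418475  0.0755    ]
knob end [array([ 0.52166673, -0.20434796,  0.2       ]), array([ 0.52150067, -0.20312332,  0.214     ])] rodlen
```

>>> {"op": "send_rows", "data": {
  "moves": [
    [15,50,0,0,1],
    [30,100,0,-0.8,1],
    [45,150,0,-1.6,1],
    [55,200,0,-1.6,1],
    [59,232,-30,-1.6,1],
    [59,232,-80,-1.6,1],
    [59,232,-125,-1.6,1],
    [59,232,-158,-1.6,1],
    [59,232,-158,-1.6,1],
    [59,232,-158,-1.6,1]
  ]
}}

```text
t: 9.2
tool_pos: [0.5896, -0.0353, 0.0395]
tool_rot: [0.668, 0.744, 0.0, 0.0]
wrist_force: [-0.2, 0.1, -2.1]
gripper_width: 0.0088
```

```bash
python3 - <<'E'
from h import *
p=wrist();save('w5',p);pickle.dump(p,open('w5.pkl','wb'))
print(p['state']['tool_pos'],p['state']['qvel'].round(3),p['state']['tool_rot'])
for n,(x0,y0,x1,y1) in {'scene':(240,130,360,220),'top':(320,140,440,230)}.items():
    q=get_image(n);pickle.dump(q,open(n+'5.pkl','wb'))
    c=q['color'][y0:y1,x0:x1,::-1]
    cv2.imwrite(f'pics/{n}5c.png',cv2.resize(c,None,fx=6.5,fy=6.5,interpolation=cv2.INTER_CUBIC))
E
```

```text
[ 0.58957067 -0.03526651  0.03949313] [-0.005 -0.017 -0.008  0.    -0.003 -0.001] [6.68248040e-01 7.43938312e-01 3.28912971e-04 4.87597576e-04]
```

View pics/scene5c.png

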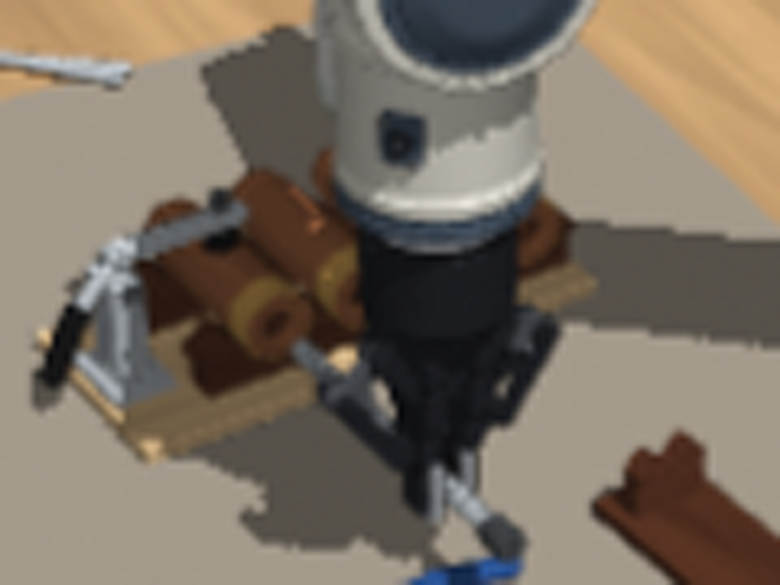

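View pics/top5c.png

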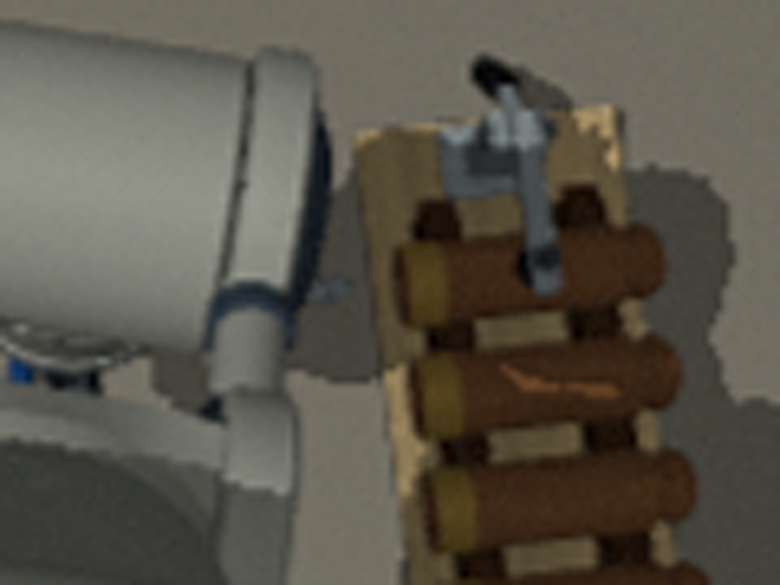

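View pics/w5.png

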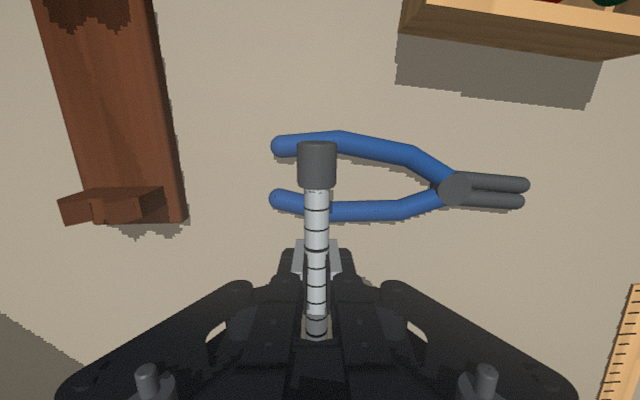

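```bash
python3 - <<'E'
from h import *
from scipy.optimize import least_squares
a=pickle.load(open('scene5.pkl','rb'));b=pickle.load(open('top5.pkl','rb'))
def tri(u,v): return least_squares(lambda X:np.r_[proj(a,X)[0]-u,proj(b,X)[0]-v],[.6,-.2,.05]).x
f=6.5
print('tip',tri((240+300/f,130+350/f),(320+343/f,140+287/f)))
print('mouth',tri((240+279/f,130+322/f),(320+402/f,140+286/f)))
ax=np.array([np.sin(np.radians(6.1)),-np.cos(np.radians(6.1)),0])
m=np.array([.6064,-.197,.055])
for X in (m,m-ax*.025,m+.125*ax, np.array([.5896,-.0353,.058])+.138*ax):
    print(X.round(4),((proj(a,X)[0]-[240,130])*f).round(1),((proj(b,X)[0]-[320,140])*f).round(1))
for n,x0,y0,x1,y1 in(('scene',268,165,300,190),('top',360,170,400,200)):
    q=pickle.load(open(n+'5.pkl','rb'));c=q['color'][y0:y1,x0:x1,::-1]
    cv2.imwrite(f'pics/{n}5d.png',cv2.resize(c,None,fx=20,fy=20,interpolation=cv2.INTER_CUBIC))
E
```

```text
tip [ 0.60492961 -0.16898902  0.05603315]
mouth [ 0.60486062 -0.19671513  0.05682094]
[ 0.6064 -0.197   0.055 ] [274.5 324.9] [401.1 284.8]
[ 0.6037 -0.1721  0.055 ] [298.7 347.7] [348.9 290.5]
[ 0.6197 -0.3213  0.055 ] [160.9 217.9] [661.8 256.1]
[ 0.6043 -0.1725  0.058 ] [297.2 342.9] [350.6 288.5]
```

View pics/scene5d.png

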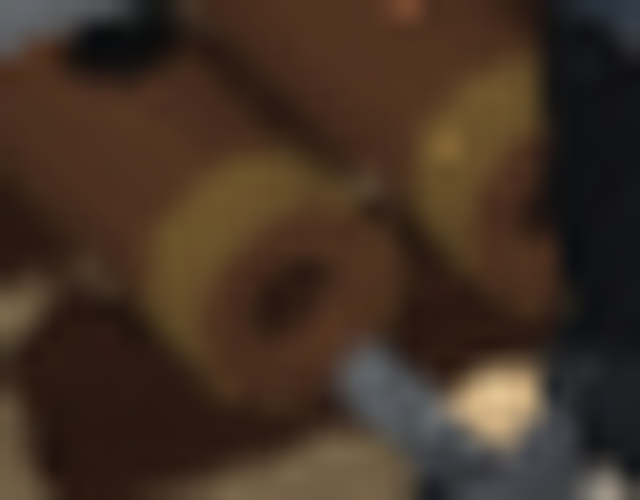

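View pics/top5d.png

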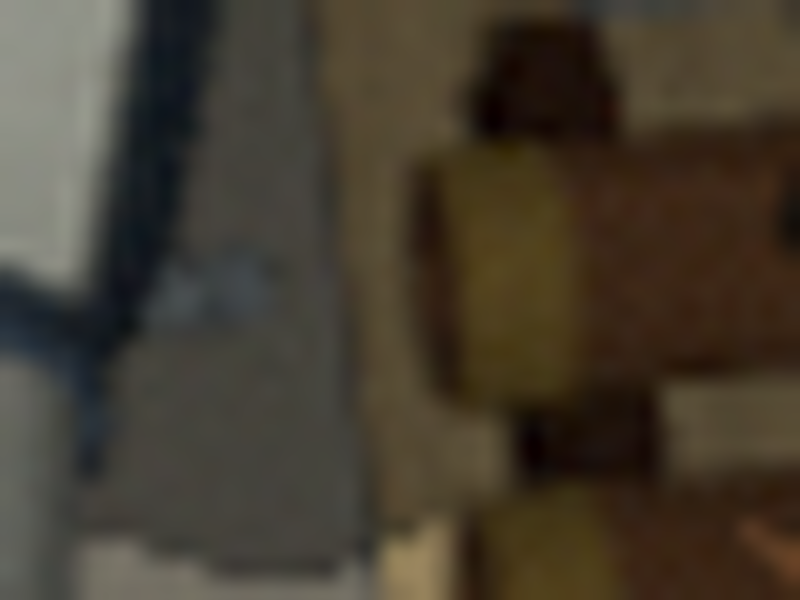

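>>> {"op": "send_rows", "data": {
  "moves": [
    [-2.5,0,-2,0,1],
    [-2,-7,-2,0,1],
    [-1,-14,-2,0,1],
    [-0.4,-20,-2,0,1],
    [-0.4,-20,-2,0,1],
    [-0.4,-20,-2,0,1]
  ]
}}

```text
t: 10.1
tool_pos: [0.5886, -0.0557, 0.0362]
tool_rot: [0.669, 0.744, -0.0, -0.0]
wrist_force: [0.1, -0.2, -1.8]
gripper_width: 0.0089
```

```bash
python3 - <<'E'
from h import *
print(read_state()['tool_pos'],read_state()['wrist_force'])
for n,x0,y0,x1,y1 in(('scene',268,165,300,190),('top',360,170,400,200)):
    q=get_image(n);pickle.dump(q,open(n+'6.pkl','wb'));c=q['color'][y0:y1,x0:x1,::-1]
    cv2.imwrite(f'pics/{n}6d.png',cv2.resize(cv2.convertScaleAbs(c,alpha=1.6),None,fx=20,fy=20,interpolation=cv2.INTER_CUBIC))
E
```

```text
[ 0.58861166 -0.05568967  0.03624253] [ 0.13344122 -0.19786529 -1.75902845]
```

View pics/scene6d.png

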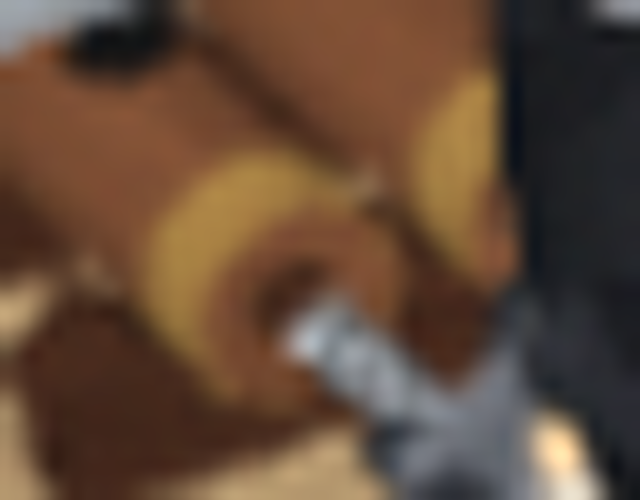

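View pics/top6d.png

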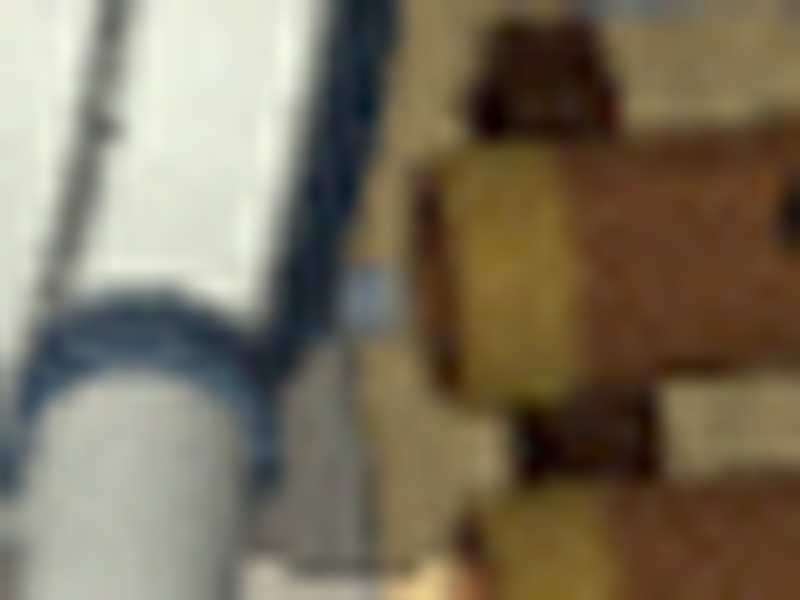

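>>> {"op": "send_rows", "data": {
  "moves": [
    [0.5,-4,0,0,1],
    [0.9,-8,0,0,1],
    [1.3,-12,0,0,1],
    [1.3,-12,0,0,1]
  ]
}}

```text
t: 10.7
tool_pos: [0.5901, -0.0681, 0.0363]
tool_rot: [0.669, 0.744, 0.0, 0.0]
wrist_force: [0.9, 1.3, -1.3]
gripper_width: 0.0092
```

>>> {"op": "send_rows", "data": {
  "moves": [
    [0.4,-4,0,0,1],
    [0.9,-8,0,0,1],
    [1.3,-12,0,0,1],
    [1.3,-12,0,0,1]
  ]
}}

```text
t: 11.2
tool_pos: [0.5913, -0.0801, 0.0363]
tool_rot: [0.669, 0.744, 0.0, 0.0]
wrist_force: [0.1, -0.9, -1.8]
gripper_width: 0.0093
```

>>> {"op": "send_rows", "data": {
  "moves": [
    [0.5,-5,0,0,1],
    [1.1,-10,0,0,1],
    [1.6,-15,0,0,1],
    [2.1,-20,0,0,1],
    [2.1,-20,0,0,1]
  ]
}}

```text
t: 11.82
tool_pos: [0.5935, -0.1002, 0.0363]
tool_rot: [0.669, 0.744, 0.0, 0.0]
wrist_force: [0.8, -1.2, -1.0]
gripper_width: 0.009
```

```bash
python3 - <<'E'
from h import *
print(read_state()['tool_pos'],read_state()['wrist_force'],read_state()['moment'])
for n,x0,y0,x1,y1 in(('scene',262,160,312,200),):
    q=get_image(n);pickle.dump(q,open(n+'7.pkl','wb'));c=q['color'][y0:y1,x0:x1,::-1]
    cv2.imwrite(f'pics/{n}7d.png',cv2.resize(cv2.convertScaleAbs(c,alpha=1.6),None,fx=15,fy=15,interpolation=cv2.INTER_CUBIC))
E
```

```text
[ 0.5934504  -0.10020139  0.03629271] [ 0.79487334 -1.21485656 -1.02843748] [-0.12923074 -0.15969472  0.05795317]
```

View pics/scene7d.png

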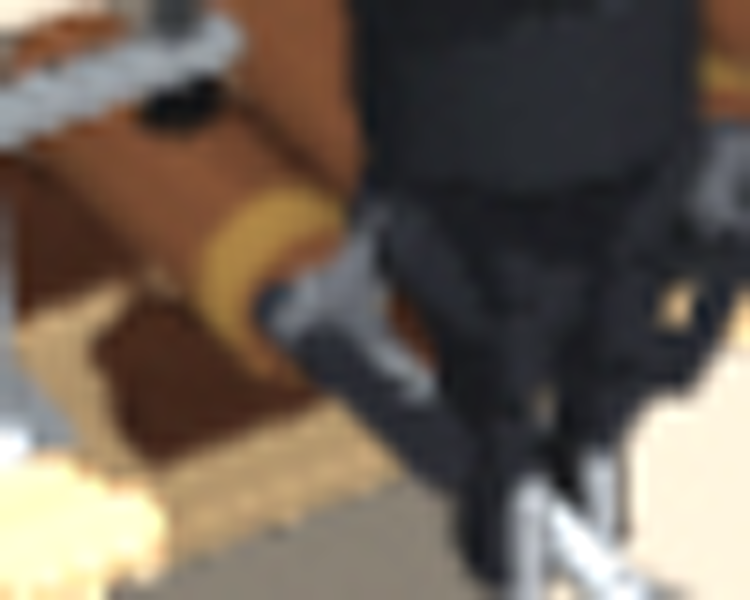

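>>> {"op": "send_rows", "data": {
  "moves": [
    [0.4,-4,0,0,1],
    [0.7,-7,0,0,1],
    [0.9,-9,0,0,1]
  ],
  "squeeze": 35
}}

```text
t: 12.25
tool_pos: [0.5943, -0.1089, 0.0363]
tool_rot: [0.669, 0.744, -0.0, -0.0]
wrist_force: [0.6, 1.0, -2.1]
gripper_width: 0.0093
```

>>> {"op": "send_rows", "data": {
  "moves": [
    [0.3,-3,0,0,1],
    [0.6,-6,0,0,1],
    [0.6,-6,0,0,1]
  ]
}}

```text
t: 12.62
tool_pos: [0.5949, -0.115, 0.0363]
tool_rot: [0.669, 0.744, -0.0, 0.0]
wrist_force: [0.6, -1.2, -2.6]
gripper_width: 0.0091
```

>>> {"op": "send_rows", "data": {
  "moves": [
    [0.3,-3,0,0,1],
    [0.6,-6,0,0,1],
    [0.6,-6,0,0,1]
  ]
}}

```text
t: 13.0
tool_pos: [0.5955, -0.121, 0.0363]
tool_rot: [0.669, 0.744, -0.0, 0.0]
wrist_force: [0.5, -1.1, -2.2]
gripper_width: 0.009
```

Rough depth so far ≈59 mm; continuing.

>>> {"op": "send_rows", "data": {
  "moves": [
    [0.3,-3,0,0,1],
    [0.6,-6,0,0,1],
    [0.6,-6,0,0,1]
  ]
}}

```text
t: 13.38
tool_pos: [0.5961, -0.127, 0.0363]
tool_rot: [0.669, 0.744, -0.0, 0.0]
wrist_force: [0.9, -0.2, -1.2]
gripper_width: 0.009
```

>>> {"op": "send_rows", "data": {
  "moves": [
    [0.3,-3,0,0,1],
    [0.6,-6,0,0,1],
    [0.6,-6,0,0,1]
  ]
}}

```text
t: 13.75
tool_pos: [0.5967, -0.133, 0.0363]
tool_rot: [0.669, 0.744, -0.0, 0.0]
wrist_force: [0.9, -0.9, -0.8]
gripper_width: 0.0092
```

>>> {"op": "send_rows", "data": {
  "moves": [
    [0.3,-3,0,0,1],
    [0.6,-6,0,0,1],
    [0.6,-6,0,0,1]
  ]
}}

```text
t: 14.12
tool_pos: [0.5974, -0.1391, 0.0363]
tool_rot: [0.669, 0.744, -0.0, 0.0]
wrist_force: [0.7, -1.3, -0.8]
gripper_width: 0.0093
```

>>> {"op": "send_rows", "data": {
  "moves": [
    [0.2,-2,0,0,1],
    [0.4,-4,0,0,1],
    [0.4,-4,0,0,1]
  ]
}}

```text
t: 14.5
tool_pos: [0.597, -0.1396, 0.036]
tool_rot: [0.669, 0.744, 0.001, -0.002]
wrist_force: [2.8, 28.6, 3.8]
gripper_width: 0.0092
```

>>> {"op": "send_rows", "data": {
  "moves": [
    [0.2,-2,0,0,1],
    [0.4,-4,0,0,1],
    [0.4,-4,0,0,1]
  ]
}}

```text
t: 14.88
tool_pos: [0.5968, -0.1398, 0.0359]
tool_rot: [0.669, 0.744, 0.002, -0.004]
wrist_force: [4.5, 60.4, 8.8]
gripper_width: 0.0093
```

>>> {"op": "send_rows", "data": {
  "moves": [
    [-0.4,4,0,0,1],
    [-0.7,7,0,0,1],
    [-0.7,7,0,0,1],
    [-0.7,7,0,0,1]
  ]
}}

```text
t: 15.38
tool_pos: [0.5972, -0.1393, 0.0362]
tool_rot: [0.669, 0.744, 0.0, -0.0]
wrist_force: [0.9, 8.1, -0.2]
gripper_width: 0.0095
```

>>> {"op": "send_rows", "data": {
  "moves": [
    [0,0,-1,0,0.6],
    [0,0,-1,0,0.2],
    [0,0,-1,0,0],
    [0,0,-1,0,-0.2],
    [0,0,-1,0,-0.3],
    [0,0,-1,0,-0.3]
  ]
}}

```text
t: 16.12
tool_pos: [0.5974, -0.1397, 0.0353]
tool_rot: [0.668, 0.744, 0.0, 0.0]
wrist_force: [-1.3, -0.3, -0.3]
gripper_width: 0.0555
```

```bash
python3 - <<'E'
from h import *
p=wrist();save('w8',p);pickle.dump(p,open('w8.pkl','wb'))
print(p['state']['tool_pos'],p['state']['wrist_force'],p['state']['gripper_width'])
E
```

```text
[ 0.59737974 -0.13969401  0.03530481] [-1.32842795 -0.33663425 -0.31370085] 0.05551974249643498
```

View pics/w8.png

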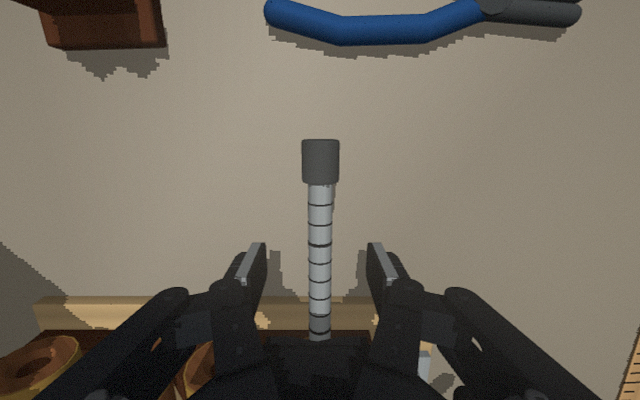

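>>> {"op": "send_rows", "data": {
  "moves": [
    [0,0,20,0,-0.3],
    [0,0,50,0,-0.3],
    [0,0,85,0,-0.3],
    [0,-25,115,0,-0.3],
    [0,-55,120,0,-0.3],
    [0,-70,120,0,-0.3],
    [0,-70,120,0,-0.3],
    [0,-70,120,0,-0.3]
  ]
}}

```text
t: 17.18
tool_pos: [0.597, -0.2087, 0.1546]
tool_rot: [0.668, 0.744, -0.0, -0.001]
wrist_force: [-0.2, 0.3, -1.1]
gripper_width: 0.0558
```

```bash
python3 - <<'E'
from h import *
p=wrist();save('w9',p);pickle.dump(p,open('w9.pkl','wb'))
print(p['state']['tool_pos'],p['state']['qvel'].round(3))
c=p['color'][20:260,270:370,::-1]
cv2.imwrite('pics/w9c.png',cv2.resize(cv2.convertScaleAbs(c,alpha=1.3),None,fx=4,fy=2.5,interpolation=cv2.INTER_CUBIC))
E
```

```text
[ 0.59698768 -0.20870141  0.15455381] [ 0.007 -0.002 -0.001  0.001  0.003 -0.002]
```

View pics/w9.png

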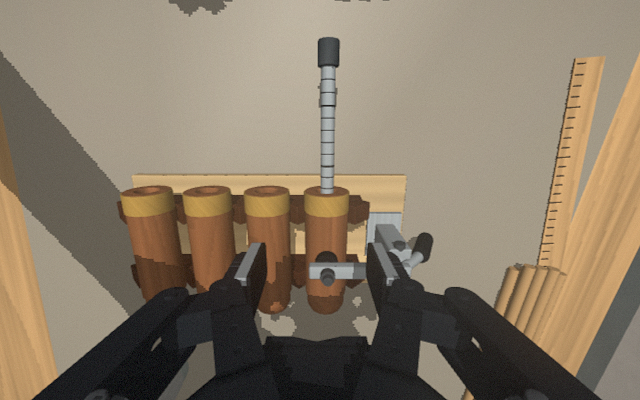

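View pics/w9c.png

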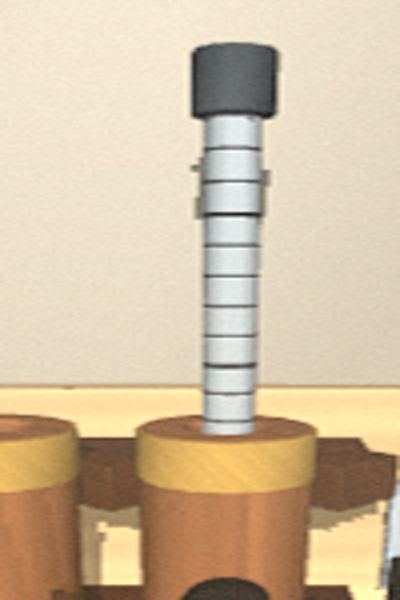

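```bash
python3 - <<'E'
from h import *
p=pickle.load(open('w9.pkl','rb'))
c=p['color'][170:220,295:360,::-1]
cv2.imwrite('pics/w9d.png',cv2.resize(cv2.convertScaleAbs(c,alpha=1.3),None,fx=12,fy=12,interpolation=cv2.INTER_CUBIC))
g=p['color'].astype(float).mean(2)
prof=g[60:200,325:331].mean(1)
# local minima subpixel of rod marks
for i in range(1,len(prof)-1):
    if prof[i]<prof[i-1] and prof[i]<=prof[i+1] and prof[max(0,i-3):i+4].max()-prof[i]>15:
        a,b,c_=prof[i-1:i+2]; print(round(60+i+.5*(a-c_)/(a-2*b+c_),2),round(b))
print(prof[-20:].round())
E
```

```text
64.13 46
78.71 101
91.93 88
105.16 31
117.7 105
129.92 92
142.03 90
153.92 103
166.04 58
177.0 93
188.06 106
194.44 82
[173. 172. 172. 172. 171. 172. 173. 160. 106. 148. 174. 173. 173. 155.
  82.  87.  95. 122. 141. 140.]
```

View pics/w9d.png

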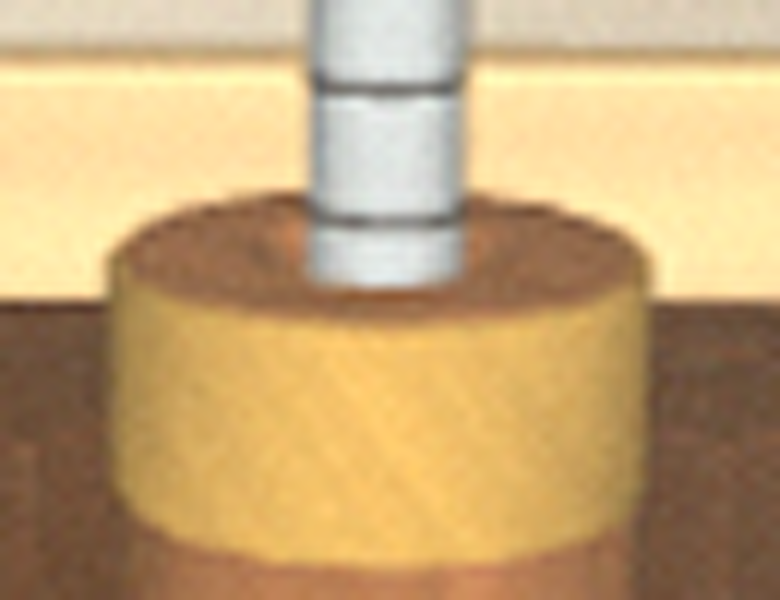

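```bash
cat > fit.py <<'E'
from h import *
from scipy.optimize import least_squares
p=pickle.load(open('w9.pkl','rb'))
D=np.arange(170,79,-10); rows=np.array([78.71,91.93,105.16,117.7,129.92,142.03,153.92,166.04,177.0,188.06])
psi=np.radians(6.1);a=np.array([np.sin(psi),-np.cos(psi),0]);M=np.array([.606,-.197,0])
def pt(e,z): return M-a*e+np.array([0,0,z])  # e = out of nominal mouth plane
def face(q,dz): return [proj(p,pt(q,z+dz))[0][1] for z in(.0755,.0345)]
for dz in(-.003,0,.003):
    s=least_squares(lambda q:np.array(face(q[0],dz))-[196.8,185.8],[0.]);e0=s.x[0]
    for th in(0.,2.3):
        t=np.tan(np.radians(th))
        f=lambda q:np.array([proj(p,pt(d/1000*np.cos(np.radians(th))-q[0],.0593+dz-(d/1000-q[0])*t))[0][1] for d in D])-rows
        r=least_squares(f,[.077]);
        # q: tip depth below nominal mouth; depth rel face
        print(dz,th,'face e',e0*1000,s.fun.round(2),'depth',(r.x[0]+e0)*1000,r.fun.round(2))
    f=lambda q:np.array([proj(p,pt(d/1000-q[0],.0593+dz-(d/1000-q[0])*q[1]))[0][1] for d in D])-rows
    r=least_squares(f,[.077,.02]);print('free tilt',np.degrees(r.x[1]),(r.x[0]+e0)*1000,r.fun.round(2))
E
python3 fit.py
```

```text
-0.003 0.0 face e -0.7412048923907162 [ 0.31 -0.35] depth 76.03408439878261 [-0.06  0.12 -0.06  0.11  0.29  0.27  0.17 -0.45 -0.18 -0.27]
-0.003 2.3 face e -0.7412048923907162 [ 0.31 -0.35] depth 75.90745653762774 [ 0.54  0.45  0.06  0.07  0.14  0.05 -0.08 -0.68 -0.36 -0.38]
free tilt 0.0421353066946867 76.03361401099147 [-0.05  0.12 -0.06  0.11  0.29  0.26  0.16 -0.45 -0.18 -0.28]
0 0.0 face e 0.07657805435816467 [ 0.37 -0.43] depth 76.69606912242931 [-0.76 -0.4  -0.4  -0.06  0.28  0.4   0.45 -0.03  0.37  0.4 ]
0 2.3 face e 0.07657805435816467 [ 0.37 -0.43] depth 76.56420830811314 [-0.14 -0.06 -0.28 -0.1   0.11  0.17  0.19 -0.28  0.17  0.28]
free tilt 3.2737125589955265 76.65726940296673 [ 0.05  0.04 -0.26 -0.14  0.05  0.09  0.11 -0.34  0.14  0.3 ]
0.003 0.0 face e 0.8946109348810494 [ 0.44 -0.51] depth 77.35928864953534 [-1.47 -0.92 -0.75 -0.23  0.26  0.55  0.74  0.4   0.93  1.08]
0.003 2.3 face e 0.8946109348810494 [ 0.44 -0.51] depth 77.22204197415745 [-0.84 -0.58 -0.63 -0.28  0.09  0.3   0.47  0.14  0.72  0.96]
free tilt 6.532448263834223 77.27738488756536 [ 0.15 -0.04 -0.46 -0.39 -0.2  -0.09  0.04 -0.24  0.46  0.87]
```

```bash
python3 - <<'E'
from h import *
for n in('w3','w5','w8'):
    p=pickle.load(open(n+'.pkl','rb'));g=p['color'].astype(float).mean(2)
    c=317 if n!='w8' else 320
    prof=g[130:345,c-3:c+4].mean(1);out=[]
    for i in range(2,len(prof)-2):
        if prof[i]<prof[i-1] and prof[i]<=prof[i+1] and prof[max(0,i-4):i+5].max()-prof[i]>20:
            a,b,c_=prof[i-1:i+2]; out.append((round(130+i+.5*(a-c_)/(a-2*b+c_),2),int(b)))
    print(n,out)
E
```

```text
w3 [(np.float64(141.43), 59), (np.float64(188.53), 72), (np.float64(210.15), 36), (np.float64(230.48), 72), (np.float64(250.46), 34), (np.float64(268.64), 72), (np.float64(286.25), 55), (np.float64(303.34), 61), (np.float64(314.46), 92), (np.float64(319.9), 35), (np.float64(335.96), 16), (np.float64(342.5), 30)]
w5 [(np.float64(132.43), 91), (np.float64(141.41), 69), (np.float64(187.8), 82), (np.float64(210.13), 47), (np.float64(230.47), 82), (np.float64(250.46), 43), (np.float64(268.6), 82), (np.float64(286.24), 66), (np.float64(303.28), 69), (np.float64(315.46), 106), (np.float64(319.89), 45), (np.float64(335.96), 23), (np.float64(342.39), 35)]
w8 [(np.float64(139.65), 67), (np.float64(181.38), 77), (np.float64(183.62), 71), (np.float64(205.14), 45), (np.float64(225.22), 53), (np.float64(245.49), 42), (np.float64(263.86), 60), (np.float64(282.0), 52), (np.float64(299.25), 57), (np.float64(316.24), 36), (np.float64(333.25), 23)]
```

>>> {"op": "send_rows", "data": {
  "moves": [
    [-2,50,0,0,0.4],
    [-4,100,0,0,1],
    [-6,150,0,0,1],
    [-8,189,0,0,1],
    [-8,189,-30,0,1],
    [-8,189,-70,0,1],
    [-8,189,-105,0,1],
    [-8,189,-117,0,1],
    [-8,189,-117,0,1]
  ],
  "squeeze": 30
}}

```text
t: 18.35
tool_pos: [0.5891, -0.0203, 0.0381]
tool_rot: [0.668, 0.744, -0.0, -0.0]
wrist_force: [-0.2, 0.5, 0.0]
gripper_width: 0.0001
```

```bash
python3 - <<'E'
from h import *
print(read_state()['tool_pos'],read_state()['wrist_force'],read_state()['gripper_width'])
for n,x0,y0,x1,y1 in(('scene',262,160,342,220),):
    q=get_image(n);pickle.dump(q,open(n+'10.pkl','wb'));c=q['color'][y0:y1,x0:x1,::-1]
    cv2.imwrite(f'pics/{n}10d.png',cv2.resize(cv2.convertScaleAbs(c,alpha=1.6),None,fx=10,fy=10,interpolation=cv2.INTER_CUBIC))
E
```

```text
[ 0.5891001  -0.02029988  0.0381263 ] [-0.23184697  0.45872986  0.01977998] 0.00014235572479492822
```

View pics/scene10d.png

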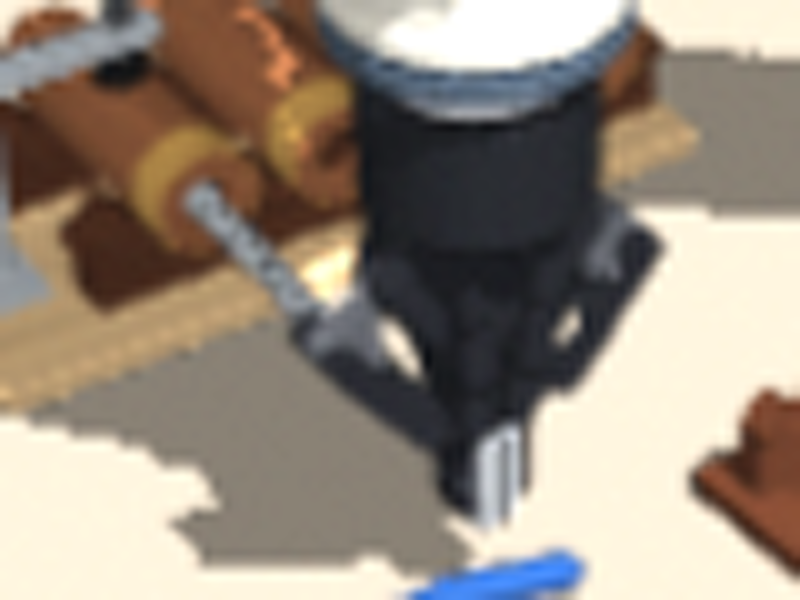

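>>> {"op": "send_rows", "data": {
  "moves": [
    [1,-10,0,0,1],
    [2,-20,0,0,1],
    [3,-28,0,0,1],
    [4,-36,0,0,1],
    [4,-38,0,0,1],
    [4,-38,0,0,1]
  ]
}}

```text
t: 19.15
tool_pos: [0.5933, -0.0588, 0.0382]
tool_rot: [0.669, 0.744, -0.0, -0.0]
wrist_force: [0.0, -0.2, 0.2]
gripper_width: -0.0002
```

>>> {"op": "send_rows", "data": {
  "moves": [
    [0.2,-1.5,0,0,1],
    [0.3,-3,0,0,1],
    [0.3,-3,0,0,1]
  ]
}}

```text
t: 19.52
tool_pos: [0.5937, -0.0617, 0.0383]
tool_rot: [0.668, 0.744, 0.0, 0.0]
wrist_force: [-0.1, -0.6, 0.8]
gripper_width: 0.0004
```

>>> {"op": "send_rows", "data": {
  "moves": [
    [0.2,-1.5,0,0,1],
    [0.3,-3,0,0,1],
    [0.3,-3,0,0,1]
  ]
}}

```text
t: 19.9
tool_pos: [0.5936, -0.0639, 0.0381]
tool_rot: [0.669, 0.744, 0.0, -0.001]
wrist_force: [-0.1, 8.7, 0.5]
gripper_width: 0.0001
```

>>> {"op": "send_rows", "data": {
  "moves": [
    [0,-1,0,0,1],
    [0,-1,0,0,1]
  ]
}}

```text
t: 20.15
tool_pos: [0.5932, -0.0641, 0.038]
tool_rot: [0.669, 0.744, 0.0, -0.001]
wrist_force: [-0.5, 15.4, 0.6]
gripper_width: -0.0
```

>>> {"op": "send_rows", "data": {
  "moves": [
    [-0.3,3,0,0,1],
    [-1,10,0,0,1],
    [-3,30,0,0,1],
    [-3,40,30,0,1],
    [-3,40,80,0,0.5],
    [-1,0,118,0,-0.3],
    [1,-50,118,0,-0.3],
    [3,-100,118,0,-0.3],
    [4,-142,118,0,-0.3],
    [4,-142,118,0,-0.3]
  ]
}}

```text
t: 21.4
tool_pos: [0.598, -0.2093, 0.1561]
tool_rot: [0.669, 0.743, -0.0, 0.0]
wrist_force: [-0.8, 0.9, -0.2]
gripper_width: 0.0559
```

>>> {"op": "send_rows", "data": {
  "moves": [
    [0,0,0,0,-0.3],
    [0,0,0,0,-0.3]
  ]
}}

```text
t: 21.65
tool_pos: [0.598, -0.2061, 0.1562]
tool_rot: [0.668, 0.744, 0.0, -0.0]
wrist_force: [0.1, 0.4, -0.2]
gripper_width: 0.0555
```

```bash
python3 - <<'E'
from h import *
p=wrist();save('w11',p);pickle.dump(p,open('w11.pkl','wb'))
print(p['state']['tool_pos'],p['state']['qvel'].round(3))
c=p['color'][170:220,295:360,::-1]
cv2.imwrite('pics/w11d.png',cv2.resize(cv2.convertScaleAbs(c,alpha=1.3),None,fx=12,fy=12,interpolation=cv2.INTER_CUBIC))
g=p['color'].astype(float).mean(2)
prof=g[60:205,325:331].mean(1)
for i in range(1,len(prof)-1):
    if prof[i]<prof[i-1] and prof[i]<=prof[i+1] and prof[max(0,i-3):i+4].max()-prof[i]>15:
        a,b,c_=prof[i-1:i+2]; print(round(60+i+.5*(a-c_)/(a-2*b+c_),2),round(b))
E
```

```text
[ 0.59798591 -0.20614874  0.15624884] [-0.001 -0.    -0.003 -0.001  0.    -0.003]
67.86 48
82.24 96
95.32 101
108.46 64
120.82 98
132.92 99
144.92 96
156.85 102
168.45 78
179.35 105
190.44 108
196.43 80
```

View pics/w11.png

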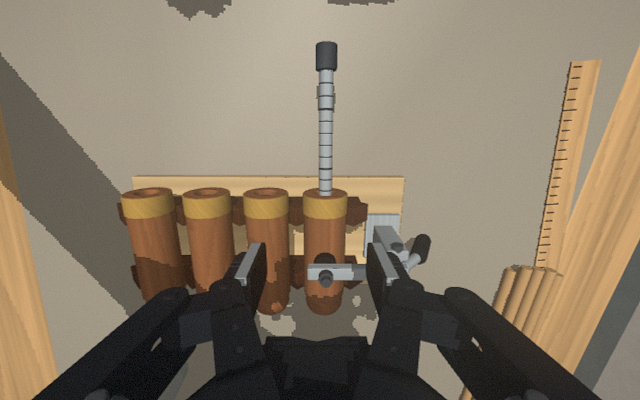

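View pics/w11d.png

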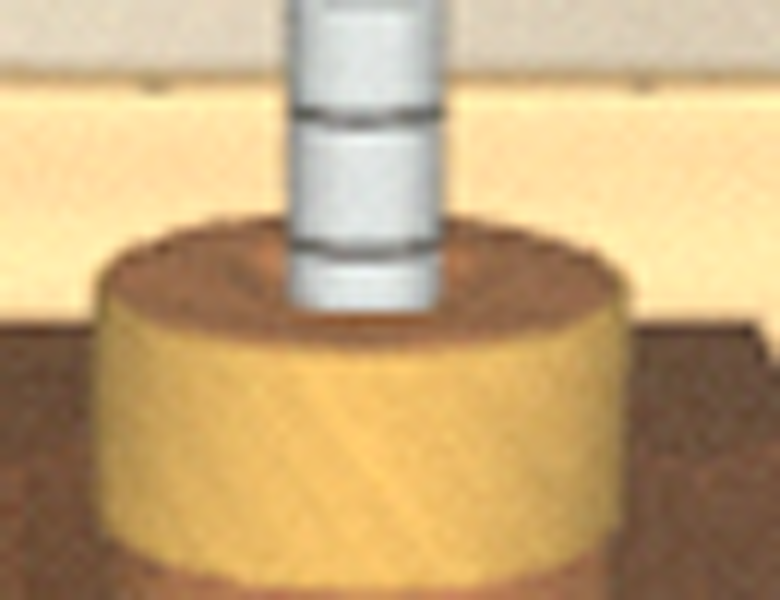

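```bash
sed -e "s/w9.pkl/w11.pkl/; s/rows=np.array(.*)/rows=np.array([82.24,95.32,108.46,120.82,132.92,144.92,156.85,168.45,179.35,190.44])/; s/196.8,185.8/198.9,187.8/" fit.py > fit2.py; python3 fit2.py
```

```text
-0.003 0.0 face e -0.7679217837099885 [ 0.37 -0.43] depth 76.16768511622777 [ 0.08  0.21 -0.05  0.13  0.27  0.2  -0.09 -0.33 -0.14 -0.4 ]
-0.003 2.3 face e -0.7679217837099885 [ 0.37 -0.43] depth 76.06454884830319 [ 0.65  0.52  0.05  0.09  0.12 -0.01 -0.32 -0.54 -0.3  -0.47]
free tilt -0.5238150291026994 76.16826404500567 [-0.04  0.15 -0.07  0.15  0.3   0.25 -0.04 -0.28 -0.11 -0.39]
0 0.0 face e 0.07580764017641946 [ 0.44 -0.5 ] depth 76.82298167615535 [-0.6  -0.29 -0.39 -0.04  0.25  0.33  0.19  0.08  0.4   0.26]
0 2.3 face e 0.07580764017641946 [ 0.44 -0.5 ] depth 76.71487876071411 [-0.03  0.02 -0.28 -0.08  0.1   0.11 -0.06 -0.15  0.23  0.18]
free tilt 2.7806191693699853 76.81790709036791 [ 0.04  0.05 -0.28 -0.11  0.06  0.08 -0.09 -0.16  0.23  0.21]
0.003 0.0 face e 0.9197887227002665 [ 0.51 -0.58] depth 77.47949363577808 [-1.3  -0.81 -0.73 -0.21  0.24  0.47  0.47  0.5   0.95  0.94]
0.003 2.3 face e 0.9197887227002665 [ 0.51 -0.58] depth 77.36627419139352 [-0.71 -0.49 -0.62 -0.26  0.07  0.24  0.21  0.26  0.77  0.84]
free tilt 6.113250254757863 77.46394876690981 [ 0.12 -0.05 -0.49 -0.37 -0.19 -0.1  -0.14 -0.05  0.57  0.81]
```

>>> {"op": "send_rows", "data": {
  "moves": [
    [0,20,30,0,-0.3],
    [-15,75,60,-2,-0.5],
    [-30,130,64,-4,-0.8],
    [-45,190,64,-6,-1],
    [-60,250,64,-8,-1],
    [-75,310,64,-10,-1],
    [-90,370,64,-12,-1],
    [-105,425,64,-12,-1],
    [-118,476,64,-12,-1],
    [-118,476,64,-12,-1]
  ]
}}

```text
t: 22.95
tool_pos: [0.4782, 0.2719, 0.2204]
tool_rot: [0.741, 0.672, 0.0, -0.0]
wrist_force: [0.8, -0.3, -0.1]
gripper_width: 0.0853
```

>>> {"op": "send_rows", "data": {
  "moves": [
    [0,0,0,0,-1],
    [0,0,0,0,-1]
  ]
}}

```text
t: 23.2
tool_pos: [0.4801, 0.2675, 0.2203]
tool_rot: [0.743, 0.669, -0.0, 0.0]
wrist_force: [0.7, 0.9, -0.4]
gripper_width: 0.0852
```

```bash
python3 - <<'E'
from h import *
p=wrist();save('w12',p);pickle.dump(p,open('w12.pkl','wb'))
print(p['state']['tool_pos'],p['state']['qvel'].round(3),p['state']['tool_rot'])
E
```

```text
[0.48008678 0.26754743 0.22033251] [-0.007  0.001 -0.001  0.001  0.001  0.002] [ 7.42860868e-01  6.69445833e-01 -3.80099579e-05  7.38407920e-05]
```

View pics/w12.png

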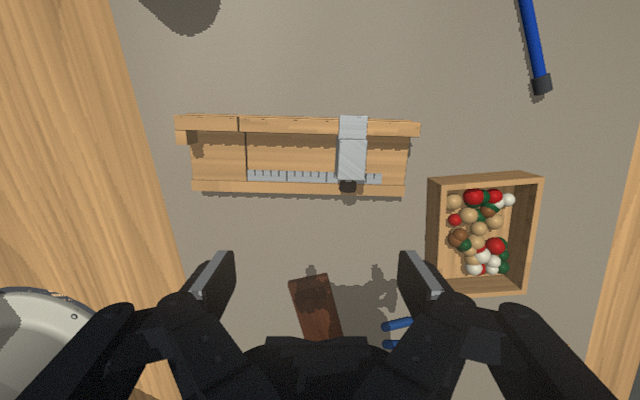

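```bash
python3 - <<'E'
from h import *
p=pickle.load(open('w12.pkl','rb'))
c=p['color'][105:205,235:425,::-1]
cv2.imwrite('pics/w12c.png',cv2.resize(c,None,fx=4.2,fy=4.2,interpolation=cv2.INTER_CUBIC))
print([(np.round(d['point'],1).tolist(),round(d['confidence'],2)) for d in spot_point('stop_grip',p)][:3])
E
```

```text
[([348.8, 157.0], 0.6)]
```

View pics/w12c.png

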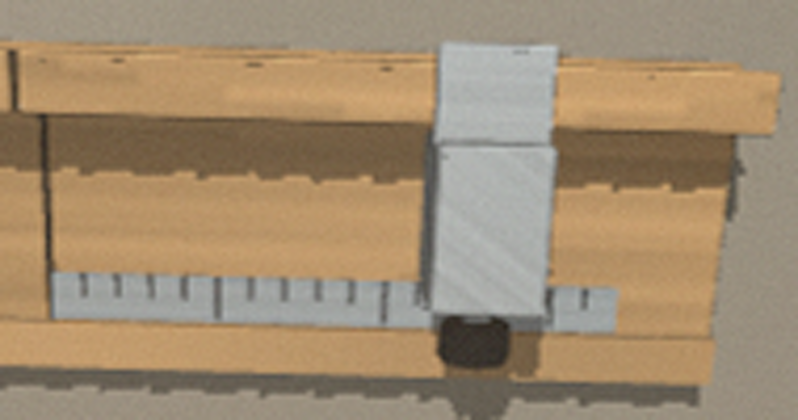

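```bash
python3 - <<'E'
from h import *
p=pickle.load(open('w12.pkl','rb'))
P=lambda u,v,z: ray(p,(235+u/4.2,105+v/4.2),z)
for z in(.014,.018,.02):
    k,a,b=P(50,297,z),P(218,300,z),P(384,303,z);print(z,k,b,np.linalg.norm(a-k),np.linalg.norm(b-k),np.degrees(np.arctan2(*(b-k)[[1,0]])))
z=.018;k,b=P(50,297,z),P(384,303,z);e=(b-k)/np.linalg.norm(b-k);n=np.array([-e[1],e[0],0])
for nm,u,v in(('fl',432,315),('fr',546,315),('bl',437,145),('br',554,148)):
    X=P(u,v,.068);print(nm,X.round(4),'along',((X-k)@e*1000).round(1),'across',((X-k)@n*1000).round(1))
X=ray(p,(348.8,157),.05);print(X)
R=Rot.from_quat(p['state']['tool_rot']).as_matrix();print(np.degrees(np.arctan2(R[1,1],R[0,1])))
E
```

```text
0.014 [0.39261691 0.27875613 0.014     ] [0.49364557 0.26629954 0.014     ] 0.05116004012214539 0.10179370035577633 -7.028956831278949
0.018 [0.39371181 0.2794912  0.018     ] [0.49358316 0.2671773  0.018     ] 0.05057398328071767 0.10062761654573016 -7.028956831278982
0.02 [0.39425927 0.27985873 0.02      ] [0.49355195 0.26761618 0.02      ] 0.05028095486000384 0.10004457464070714 -7.028956831278979
fl [0.5049 0.2737 0.068 ] along 111.0 across 7.9
fr [0.5342 0.2706 0.068 ] along 140.5 across 8.4
bl [0.5096 0.3165 0.068 ] along 110.5 across 50.9
br [0.5384 0.3128 0.068 ] along 139.5 across 50.7
[0.52026601 0.29457724 0.05      ]
-5.951382709255606
```

>>> {"op": "send_rows", "data": {
  "moves": [
    [20,13,-20,-0.5,-1],
    [42,26,-60,-1,-1],
    [42,26,-110,-1,-1],
    [42,26,-150,-1,-1],
    [42,26,-180,-1,-1],
    [42,26,-189,-1,-1],
    [42,26,-189,-1,-0.6],
    [42,26,-189,-1,-0.4]
  ],
  "squeeze": 25
}}

```text
t: 24.3
tool_pos: [0.5228, 0.2945, 0.0326]
tool_rot: [0.748, 0.663, 0.001, 0.0]
wrist_force: [1.1, 0.7, 0.2]
gripper_width: 0.0595
```

```bash
python3 - <<'E'
from h import *
p=wrist();save('w13',p);pickle.dump(p,open('w13.pkl','wb'))
print(p['state']['tool_pos'],p['state']['wrist_force'],p['state']['gripper_width'])
E
```

```text
[0.52275883 0.29448277 0.03256531] [1.13206049 0.72278216 0.19630254] 0.05953605667353541
```

View pics/w13.png

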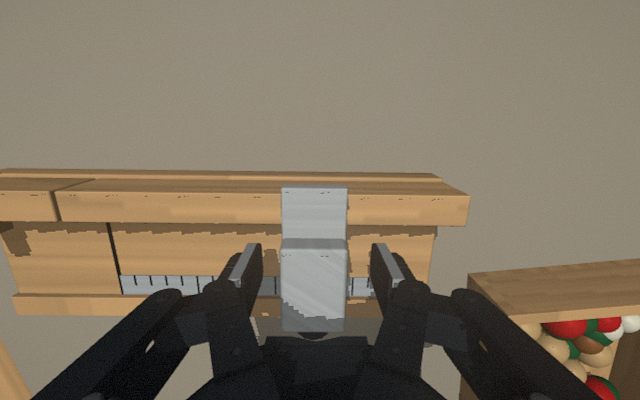

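Block centred between the pads. Close, then slide.

>>> {"op": "send_rows", "data": {
  "moves": [
    [0,0,0,0,-0.1],
    [0,0,0,0,0.3],
    [0,0,0,0,0.5],
    [0,0,0,0,0.5],
    [0,0,0,0,0.5]
  ]
}}

```text
t: 24.98
tool_pos: [0.5221, 0.2944, 0.0318]
tool_rot: [0.748, 0.663, 0.0, 0.0]
wrist_force: [-1.6, -0.3, 7.2]
gripper_width: 0.0298
```

>>> {"op": "send_rows", "data": {
  "moves": [
    [-6,0.7,0,0,0.5],
    [-13,1.6,0,0,0.5],
    [-20,2.4,0,0,0.5],
    [-27,3.3,0,0,0.5],
    [-32,3.9,0,0,0.5],
    [-34,4.2,0,0,0.5],
    [-34,4.2,0,0,0.5]
  ]
}}

```text
t: 25.85
tool_pos: [0.4882, 0.2989, 0.0318]
tool_rot: [0.748, 0.663, 0.001, 0.0]
wrist_force: [-0.3, 0.8, 8.9]
gripper_width: 0.0299
```

```bash
python3 - <<'E'
from h import *
p=wrist();save('w14',p);pickle.dump(p,open('w14.pkl','wb'))
print(p['state']['tool_pos'],p['state']['wrist_force'],p['state']['gripper_width'])
E
```

```text
[0.48817255 0.29893676 0.03179756] [-0.25607816  0.83862876  8.88767876] 0.029871011802700714
```

View pics/w14.png

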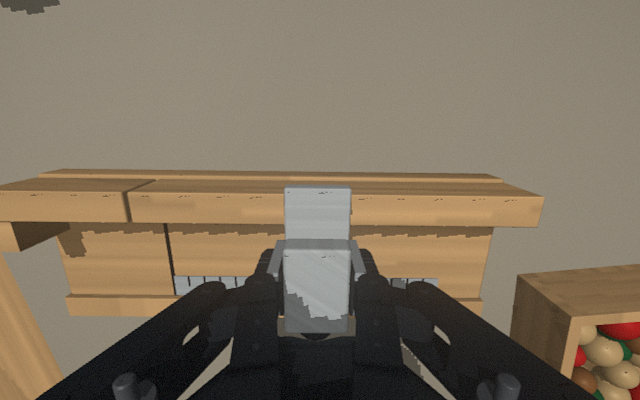

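>>> {"op": "send_rows", "data": {
  "moves": [
    [0,0,0,0,0.2],
    [0,0,0,0,-0.1],
    [0,0,0,0,-0.5],
    [0,0,0,0,-0.6],
    [0,-5,50,0,-0.8],
    [-10,-15,100,0,-1],
    [-20,-25,150,0,-1],
    [-25,-30,180,0,-1],
    [-25,-30,180,0,-1],
    [-25,-30,180,0,-1]
  ]
}}

```text
t: 27.15
tool_pos: [0.4627, 0.2684, 0.2107]
tool_rot: [0.748, 0.663, -0.0, -0.0]
wrist_force: [-0.7, -0.3, -0.5]
gripper_width: 0.0856
```

```bash
python3 - <<'E'
from h import *
p=wrist();save('w15',p);pickle.dump(p,open('w15.pkl','wb'))
print(p['state']['tool_pos'],p['state']['qvel'].round(3))
c=p['color'][105:215,235:425,::-1]
cv2.imwrite('pics/w15c.png',cv2.resize(c,None,fx=4.2,fy=4.2,interpolation=cv2.INTER_CUBIC))
E
```

```text
[0.46269604 0.26840861 0.21071024] [ 0.001  0.02   0.004  0.001 -0.003  0.002]
```

View pics/w15c.png

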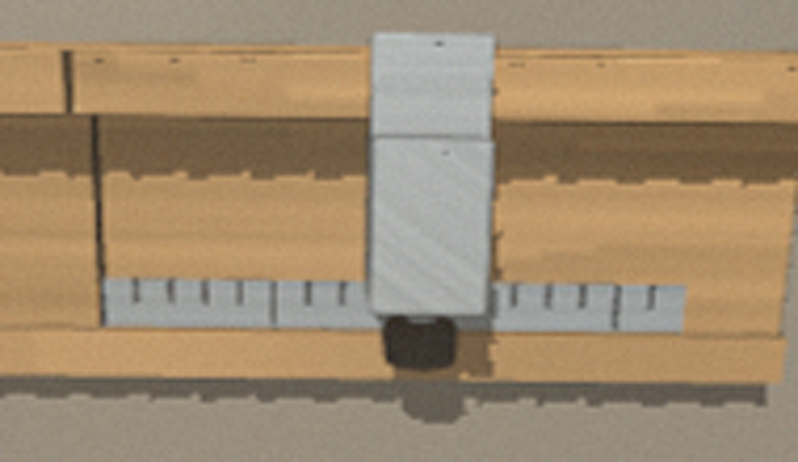

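```bash
python3 - <<'E'
from h import *
p=pickle.load(open('w15.pkl','rb'))
P=lambda u,v,z: ray(p,(235+u/4.2,105+v/4.2),z)
for z in(.018,.02):
    k,b=P(103,303,z),P(616,308,z);L=np.linalg.norm(b-k);e=(b-k)/L;print(z,'150->',L*1000,np.degrees(np.arctan2(e[1],e[0])))
    for nm,u,v in(('fl',371,313),('fr',490,316),('bl',373,137),('br',493,140)):
        X=P(u,v,.068);print(nm,((X-k)@e*1000).round(1))
q=get_image('scene');pickle.dump(q,open('s15.pkl','wb'))
c=q['color'][100:300,230:430,::-1];cv2.imwrite('pics/s15c.png',cv2.resize(c,None,fx=3,fy=3,interpolation=cv2.INTER_CUBIC))
E
```

```text
0.018 150-> 150.5450937160794 -7.489998524863104
fl 77.2
fr 107.0
bl 76.9
br 105.7
0.02 150-> 149.6477742674755 -7.489998524863132
fl 76.8
fr 106.6
bl 76.5
br 105.3
```

View pics/s15c.png

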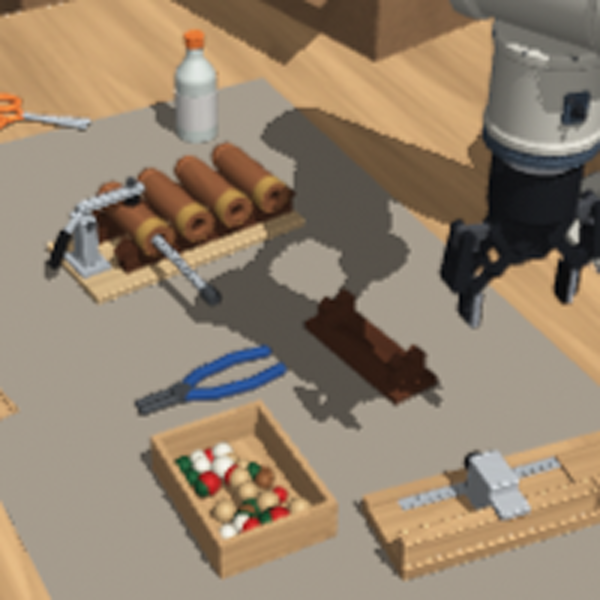

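```bash
python3 -c "
from rig import *
print(read_state()['t']); print(close_job())"
```

```text
27.25
the job is handed in; nothing more can be done
None
```

I handed the job in at t = 27.25 s, with the depth rod lying released in the clamped handle's bore and the length stop set to about 76.7 mm. The hand-in reported no verdict.

- **Rod:** I slid it in until the wrist force rose to 60 N at the bottom, then let go. I pressed the knob home once more with about 15 N, and the gripper then moved clear.
- **Depth:** the ring marks put 76.7 mm of rod in the bore, give or take about 1 mm. The 80 mm mark shows just outside the mouth, and a fit to all the visible marks agrees. A rough estimate from the arm position at contact gave about 80 mm. I set it aside because the grip point was only known to about 3 mm.
- **Stop:** I gripped it and slid it from about 111 mm. After release it reads 76.5 to 77.2 mm on its kerf-side corners against the rule, and about 76.6 mm at its foot.
- **Last look:** the scene picture showed the rod in the clamped handle. The bottle, bead box and pliers looked where they had been, though I did not measure them. The arm was touching nothing.

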